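# Restart the inspection line from its switch boxes

## Task

Restart the inspection line with a fingertip: press the mushroom-headed button, then the square button, then the narrow bar-shaped button, each gently and right down so that it stays in. Do not touch the fourth switch box, whose small button sits inside a collar. Do not lift, tip or shove any of the boxes, and leave the other things on the worktop where they are.

Things in the scene. Friction and masses are not known exactly. Their poses are not given: they have to be found in the camera images.
- box_mushroom: loose-standing grey switch box, 76 x 76 mm, 56 mm high to its lid, 0.8 kg, with a round mushroom head 42 mm across, its slightly domed crown 84 mm above the worktop in the middle of the lid; origin at the centre of the box's underside, z up. The four boxes are alike but for the button and stand in any order
- mushroom_top (a point): centre of the top of that mushroom button (black); moves down with it
- mushroom (a joint): how far that button is pushed in, m: 0 standing out, 0.010 at its stop; it resists with about 3 to 4 N all the way and stays where it is left. Its cap is sprung on it: while pressed the cap yields another 0.5 mm per N (up to 8 mm), so a press of 5 to 7 N that takes the cap some 13 mm down brings the button to its stop, and the cap springs back up those few mm when let go. The cap's top never sinks to the lid. A value of 0.006 and more counts as pushed in
- box_square: loose-standing grey switch box, 76 x 76 mm, 56 mm high to its lid, 0.8 kg, with a square cap 30 x 30 mm with a flat top 76 mm above the worktop in the middle of the lid; origin at the centre of the box's underside, z up. The four boxes are alike but for the button and stand in any order
- square_top (a point): centre of the top of that square button (black); moves down with it
- square (a joint): how far that button is pushed in, m: 0 standing out, 0.010 at its stop; it resists with about 3 to 4 N all the way and stays where it is left. Its cap is sprung on it: while pressed the cap yields another 0.5 mm per N (up to 8 mm), so a press of 5 to 7 N that takes the cap some 13 mm down brings the button to its stop, and the cap springs back up those few mm when let go. The cap's top never sinks to the lid. A value of 0.006 and more counts as pushed in
- box_bar: loose-standing grey switch box, 76 x 76 mm, 56 mm high to its lid, 0.8 kg, with a narrow bar-shaped cap 14 mm (box x) by 54 mm (box y) with a flat top 76 mm above the worktop in the middle of the lid; origin at the centre of the box's underside, z up. The four boxes are alike but for the button and stand in any order
- bar_top (a point): centre of the top of that bar button (black); moves down with it
- bar (a joint): how far that button is pushed in, m: 0 standing out, 0.010 at its stop; it resists with about 3 to 4 N all the way and stays where it is left. Its cap is sprung on it: while pressed the cap yields another 0.5 mm per N (up to 8 mm), so a press of 5 to 7 N that takes the cap some 13 mm down brings the button to its stop, and the cap springs back up those few mm when let go. The cap's top never sinks to the lid. A value of 0.006 and more counts as pushed in
- box_collar: the fourth grey switch box, 76 x 76 mm, 56 mm high, with a small round button 18 mm across sunk inside a fixed collar 40 mm across that stands up to 78 mm above the worktop; origin at the centre of its underside. To be left alone
- pot_near: sample pot with screw lid, 50 mm across, 66 mm tall, standing among the near switch boxes; origin at the centre of its underside; a bystander
- pot_far: sample pot with screw lid, 50 mm across, 66 mm tall, standing among the far switch boxes; origin at the centre of its underside; a bystander
- stapler: stapler, 34 x 135 x 46 mm, lying at the near left; origin at the centre of its underside; a bystander
- tape: roll of tape lying flat, 100 mm across, 25 mm high, at the right; origin at the centre of its underside; a bystander
- date_stamp: upright hand stamp, 25 x 42 x 76 mm, behind the switch boxes; origin at the centre of its underside; a bystander
Not all that is in view belongs to the job. Leave any green look-alike of the box_square alone.

How it is judged:
By the outcome, as a careful person would: the job done as asked, in the order asked, and still so for the second after the job is handed in, with the robot touching nothing.
It also fails if it takes over 42 s, if anything falls off the work surface, if the arm or the gripper's body presses on something with over 40 N, if the wrist force passes 120 N, or if a joint passes its speed limit or range.

## Robot

A 7-joint arm with a two-finger parallel gripper is mounted at the origin on a cart in front of the work surface, level with it; the furniture and walls round the work are solid. World frame = base frame: x ahead of the robot, y to its left, z up, the work surface at z = 0. Lengths are in m, angles in rad, forces in N, time in s.
With the tool pointing down it reaches from about 0.425 to 0.875 m from the base axis. Payload 8.4 kg.
Tool frame: the origin (TCP) lies between the finger pads; the fingertips stand nose_length ahead of it and the grasp point (between the pads) lies 3 mm ahead of it (nose_length is the distance from the TCP to the fingertips, in m); z points along the fingers, y is the direction in which the jaws open and shut (so a half turn about z gives the same grasp; the last joint's range is limited). The gripper opens to 85 mm and grips with 20 to 120 N. Pads are 22 mm wide; open, the fingers measure 114 mm over their backs; the gripper's body (76 mm by 85 mm) begins 54 mm behind the grasp point. The pads swing forward as they close: fully open they stand 13 mm farther back than shut.
Start: joints at [-1.375, 0.333, 0.04, 1.465, -0.013, 1.343, -0.059], TCP at [0.189, 0.622, 0.221] pointing down, gripper open.
Joint ranges: [-2.58, 2.58], [-0.38, 2.09], [-1.3, 1.39], [0.25, 2.4], [-1.5, 4.64], [0.08, 2.09], [-2.65, 2.65]. Speed limits (rad/s): [2.22, 2.22, 2.79, 2.79, 3.14, 3.14, 3.14].

## Interface

Orientations are given as a rotation vector (axis times angle).
In Python, from station import movep, line_to, move_j, grip, wait, ik, read_state, get_image, IKError, close_job, nose_length gives the robot as it stands. Calls block until the motion is done:
- movep(position, orientation): joint-space move of the TCP to a pose.
- line_to(position, attitude=None, speed=0.15): straight line of the TCP; attitude=None keeps the orientation; speed is the mean speed in m/s.
- move_j(angles): joint-space move.
- grip(opening, f_grip=None): finger opening in m; f_grip is the grip in N (None keeps the last); returns when the fingers have stopped.
- wait(seconds).
- ik(position, orientation): joint angles nearest the present ones, or None.
- read_state(): the state.
- get_image(name): name is "scene" or "side" or "wrist"; returns a dict with "color" (420x560x3 uint8, blue, green, red), "intrinsics" (3x3 intrinsics, pixels), "position" and "attitude" of the camera in the world. Camera axes: x right, y up, looking along -z (the intrinsics and any distortion apply to the point x, -y, -z); pixel columns grow to the right and rows downward; lengths in m; the calibration is good to about 2 mm. A picture is of the moment at which its call begins. There is no depth.
A pose or a line that the arm cannot do raises IKError and nothing moves.
- close_job(): hands the job in, once; it reports no verdict.
The state is a dict: "time_s": time; "joints": joint angles; "qvel": joint speeds; "joint_efforts": joint torques, N m; "position": TCP position; "ee_rot": TCP orientation; "force": force on the tool from outside, world axes, zero at the start; "wrist_torque": the same for the moment, N m; "grip_width": finger opening in m.
Only numpy, scipy, OpenCV 4.12 (cv2) and the standard library are available. Lean on these libraries where they do the work, as an engineer would, in place of code of your own. Each camera call takes 0.05 s, during which the arm holds its last target.

## Working session

There is one attempt and no reset: what is moved stays moved. The work goes in short steps, each a Python script; the robot and the scene stay as the last script left them, time stands still between calls to the robot, and variables do not carry over. Pictures are saved under pics/ and viewed, and the job is handed in when it is done.

```bash
ls; mkdir -p pics; python3 - <<'E'
from station import *
import station,cv2
print(nose_length if not callable(nose_length) else nose_length())
s=read_state();print({k:s[k] for k in('time_s','position','ee_rot','force','grip_width')})
for n in("scene","side","wrist"):
    d=get_image(n);cv2.imwrite(f"pics/{n}0.png",d["color"]);print(n,d["intrinsics"],d["position"],d["attitude"],[k for k in d])
E
```

```text
pics
0.022
{'time_s': 0.0, 'position': array([0.18875371, 0.62149371, 0.22032153]), 'ee_rot': array([-4.61450480e-01, -3.10738675e+00,  2.55352592e-03]), 'force': array([0.49713415, 0.14941887, 0.20336876]), 'grip_width': 0.08590901279712691}
scene [[402.02785781   0.         273.12035062]
 [  0.         402.02785781 213.80785508]
 [  0.           0.           1.        ]] [ 0.10596493 -0.48759749  0.98684332] [ 0.68684012 -0.21590377 -0.54162264] ['color', 'intrinsics', 'position', 'attitude']
side [[459.02846965   0.         282.77578873]
 [  0.         459.02846965 201.98184739]
 [  0.           0.           1.        ]] [ 0.39000027 -0.70838368  0.79884302] [ 0.89588129 -0.08258527 -0.19884041] ['color', 'intrinsics', 'position', 'attitude']
wrist [[320.50243724   0.         282.57483579]
 [  0.         320.50243724 212.49478663]
 [  0.           0.           1.        ]] [0.11210927 0.64550032 0.37360632] [-0.27363457 -0.20107573  1.26424243] ['color', 'intrinsics', 'position', 'attitude']
```

View pics/scene0.png

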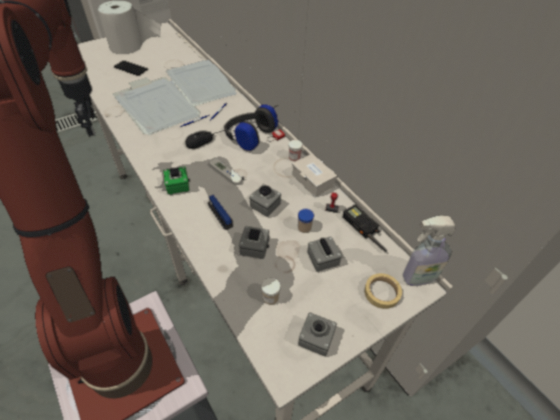

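View pics/side0.png

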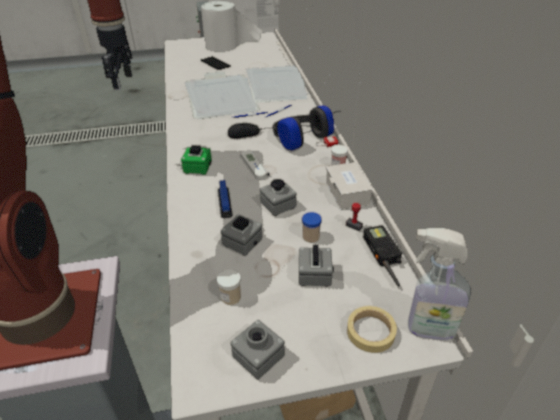

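View pics/wrist0.png

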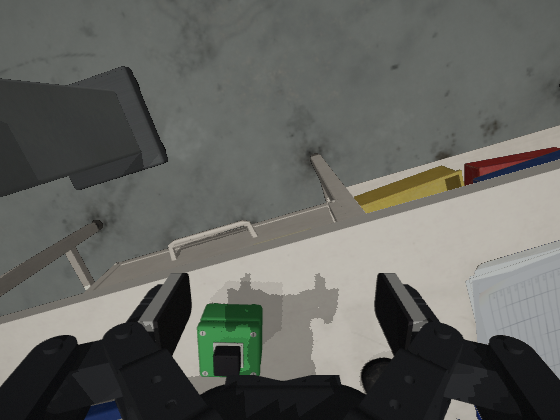

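The pictures show four grey boxes. In the scene view, two with black buttons are at (265,197) and (254,241), the bar is at (324,252) and the collar at (318,333). The green look-alike is at (176,179). I'll enlarge the grey boxes.

```bash
cat > h.py <<'E'
import numpy as np,cv2
from scipy.spatial.transform import Rotation as R
def ray(d,u,v):
    K=d["intrinsics"];p=np.linalg.inv(K)@[u,v,1]
    return np.array(d["position"]),R.from_rotvec(d["attitude"]).as_matrix()@[p[0],-p[1],-p[2]]
def onplane(d,u,v,z):
    o,r=ray(d,u,v);return o+r*(z-o[2])/r[2]
def proj(d,X):
    c=R.from_rotvec(d["attitude"]).as_matrix().T@(np.array(X)-d["position"])
    p=d["intrinsics"]@[c[0],-c[1],-c[2]];return p[:2]/p[2]
def tri(obs):
    A=np.zeros((3,3));b=np.zeros(3)
    for d,u,v in obs:
        o,r=ray(d,u,v);r/=np.linalg.norm(r);P=np.eye(3)-np.outer(r,r);A+=P;b+=P@o
    return np.linalg.solve(A,b)
E
python3 - <<'E'
import cv2,pickle
from station import *
D={n:get_image(n) for n in("scene","side")}
pickle.dump(D,open("D0.pkl","wb"))
import numpy as np
a=D["scene"]["color"][175:365,225:355];b=D["side"]["color"][170:380,210:345]
cv2.imwrite("pics/a.png",cv2.resize(a[:100],None,fx=6,fy=6,interpolation=3))
cv2.imwrite("pics/b.png",cv2.resize(b[:130],None,fx=4.5,fy=4.5,interpolation=3))
E
```

```text
(no output)
```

View pics/a.png

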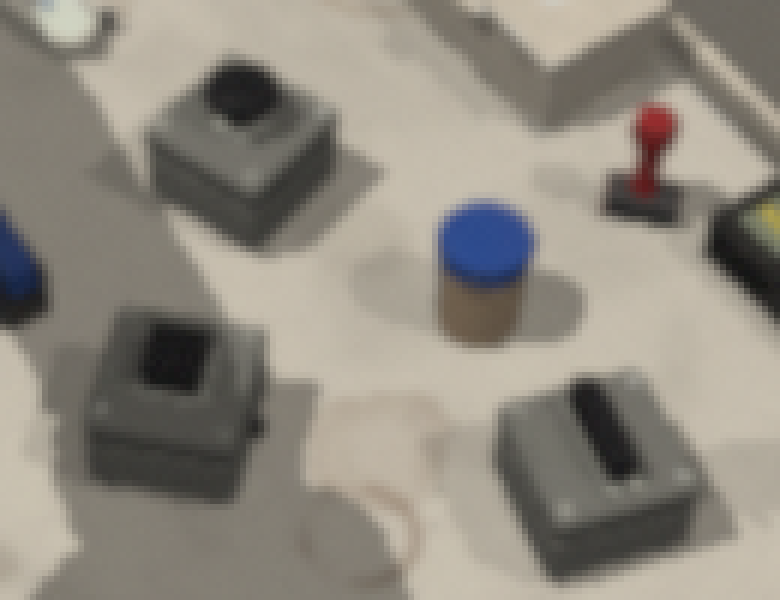

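View pics/b.png

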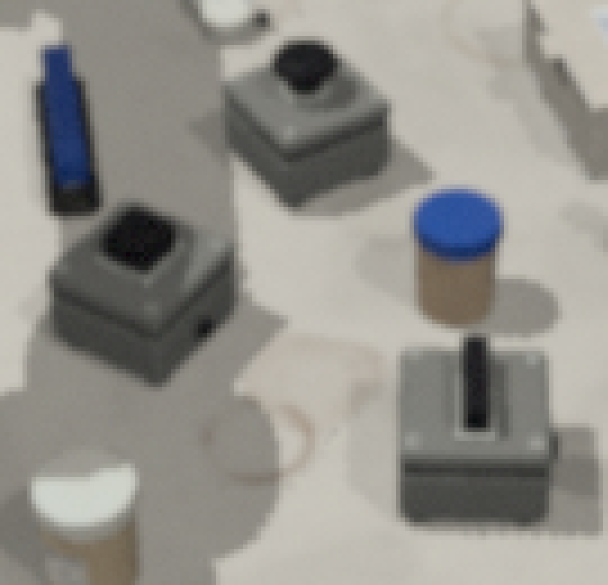

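The enlarged views settle it: mushroom at scene (265,190), square at (254,234), bar at (325,247). I'll localise them with dark masks.

```bash
python3 - <<'E'
import pickle
from h import *
D=pickle.load(open("D0.pkl","rb"))
seeds={"mushroom":((265,190),(277,185),.084),"square":((254,234),(240,223),.076),"bar":((325,247),(316,255),.076),"collar":((318,326),(257,335),.078)}
for n,(a,b,z) in seeds.items():
    obs=[]
    for v,s in(("scene",a),("side",b)):
        im=D[v]["color"].max(2)
        for th in (45,55):
            m=(im<th).astype(np.uint8)
            k,l,st,c=cv2.connectedComponentsWithStats(m,connectivity=4)
            sub=l[s[1]-4:s[1]+5,s[0]-4:s[0]+5].ravel();sub=sub[sub>0]
            if not len(sub):print(n,v,th,'none');continue
            i=np.bincount(sub).argmax()
            print(n,v,th,st[i],c[i].round(1),"top-4mm:",onplane(D[v],*c[i],z-.004).round(4)[:2])
            # farthest edge => top plane footprint
            pts=np.argwhere(l==i)[:,::-1]
            if th==55: 
                obs.append((D[v],*c[i]))
                P=np.array([onplane(D[v],*p,z)[:2] for p in pts]).astype(np.float32)
                print("   footprint@top",cv2.minAreaRect(P*1000))
    if len(obs)==2:print(n,"tri",tri(obs).round(4))
for v,p in(("scene",(306,216)),("side",(312,220))):print("potfar",onplane(D[v],*p,.066).round(3))
for v,p in(("scene",(271,285)),("side",(229,279))):print("potnear",onplane(D[v],*p,.066).round(3))
for v,p in(("scene",(220,212)),("side",(225,198))):print("stapler",onplane(D[v],*p,.03).round(3))
E
```

```text
mushroom scene 45 [260 187  11   8  66] [264.9 190.4] top-4mm: [0.5691 0.2571]
mushroom scene 55 [260 186  11  10  77] [265.  190.4] top-4mm: [0.5695 0.257 ]
   footprint@top ((567.1066284179688, 254.3193817138672), (32.941341400146484, 33.85176086425781), 3.405196189880371)
mushroom side 45 [272 180  12  10  86] [277.5 184.3] top-4mm: [0.5699 0.2524]
mushroom side 55 [271 180  14  11 102] [277.5 184.4] top-4mm: [0.5698 0.252 ]
   footprint@top ((569.9998779296875, 246.58204650878906), (33.665733337402344, 42.13996887207031), 19.424222946166992)
mushroom tri [0.5721 0.2619 0.0733]
square scene 45 [248 229  12  11  97] [253.6 234.1] top-4mm: [0.4533 0.133 ]
square scene 55 [248 229  12  11 109] [253.5 234. ] top-4mm: [0.4531 0.1333]
   footprint@top ((451.3991394042969, 130.80946350097656), (37.545082092285156, 30.24118423461914), 47.40936279296875)
square side 45 [233 217  16  13 143] [240.3 222.8] top-4mm: [0.4536 0.1297]
square side 55 [232 217  17  13 150] [240.3 222.8] top-4mm: [0.4537 0.1297]
   footprint@top ((453.9862060546875, 124.91082763671875), (39.11591339111328, 35.37945
[... 697 characters left out ...]
 0.4386 -0.1952]
collar scene 55 [315 323   8   9  52] [318.3 327. ] top-4mm: [ 0.439  -0.1949]
   footprint@top ((437.25445556640625, -196.27342224121094), (18.671703338623047, 17.94373321533203), 28.52631378173828)
collar side 45 [253 332   8   8  53] [256.5 336. ] top-4mm: [ 0.4396 -0.1963]
collar side 55 [252 332  10   9  68] [256.3 335.8] top-4mm: [ 0.4393 -0.1958]
   footprint@top ((438.7851867675781, -198.6466064453125), (17.54143524169922, 15.857809066772461), 89.83570098876953)
collar tri [ 0.4395 -0.1945  0.0723]
potfar [0.625 0.112 0.066]
potfar [0.626 0.109 0.066]
potnear [ 0.407 -0.032  0.066]
potnear [ 0.406 -0.038  0.066]
stapler [0.425 0.293 0.03 ]
stapler [0.43  0.289 0.03 ]
```

```bash
cat >> h.py <<'E'
def down(x,y):
    a=(np.arctan2(y,x)+np.pi/2)/2
    return -np.pi*np.array([np.cos(a),np.sin(a),0])
E
python3 - <<'E'
from station import *
from h import *
import pickle
for x,y in((.570,.255),(.453,.131),(.601,-.013)):
    print([None if (q:=ik([x,y,z],down(x,y))) is None else q.round(2).tolist() for z in(.2,.09)])
grip(0.0)
movep([.570,.255,.18],down(.57,.255))
s=read_state();print(s['time_s'],s['position'],s['grip_width'],s['force'])
d=get_image("wrist");cv2.imwrite("pics/w1.png",d["color"]);pickle.dump(d,open("w1.pkl","wb"))
print(proj(d,[.57,.255,.08]),proj(d,s['position']-[0,0,.022]))
E
```

```text
[[-0.88, 0.31, 0.49, 1.58, -0.15, 1.29, 0.05], [-0.88, 0.41, 0.49, 1.7, -0.21, 1.08, 0.1]]
[[-0.94, -0.05, 0.55, 1.93, 0.03, 1.25, -0.11], [-0.9, 0.08, 0.55, 2.07, -0.05, 1.0, -0.04]]
[[-0.74, 0.32, 0.85, 1.65, -0.25, 1.28, 0.14], [-0.71, 0.44, 0.83, 1.77, -0.36, 1.09, 0.23]]
2.9333 [0.56926316 0.25695696 0.17994123] -4.893957172268617e-05 [-0.84226071  0.51717756 -0.26133772]
[282.36593949 212.13689975] [282.57259866 249.20593327]
```

View pics/w1.png

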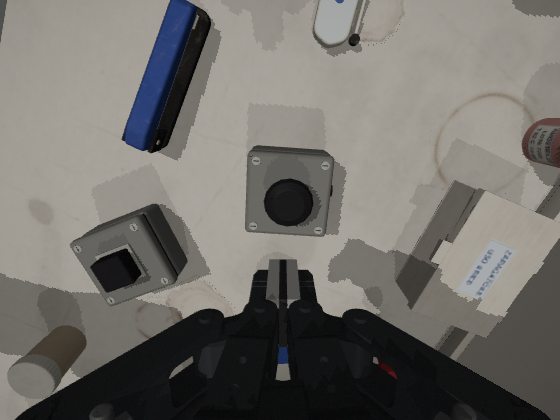

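```bash
python3 - <<'E'
from station import *
from h import *
import pickle
d=pickle.load(open("w1.pkl","rb"))
s=read_state();print(s['position'],s['ee_rot'],s['force'])
T=R.from_rotvec(s['ee_rot']).as_matrix()
for zz in(-.03,0,.022):
  for xx in(-.011,0,.011):
    print(zz,xx,proj(d,s['position']+T@[xx,0,zz]).round(0),end=' ')
print("cam in tool",T.T@(d['position']-s['position']))
im=d["color"].max(2);m=(im<60).astype(np.uint8);m[262:]=0
k,l,st,c=cv2.connectedComponentsWithStats(m,connectivity=4)
for i in range(1,k):
    if st[i,4]>300: print(st[i],c[i].round(1),[onplane(d,*c[i],z)[:2].round(4) for z in(.084,.076,.072)])
a=cv2.resize(d["color"][130:330,190:380],None,fx=3,fy=3);cv2.imwrite("pics/w1z.png",a)
E
```

```text
[0.56929073 0.25681995 0.17994831] [-1.70455183e+00 -2.63837251e+00 -3.84689608e-04] [ 0.58481395  0.32877067 -0.15776045]
-0.03 -0.011 [283. 320.] -0.03 0 [283. 299.] -0.03 0.011 [283. 277.] 0 -0.011 [283. 285.] 0 0 [283. 267.] 0 0.011 [283. 248.] 0.022 -0.011 [283. 266.] 0.022 0 [283. 249.] 0.022 0.011 [283. 232.] cam in tool [ 8.06084830e-02 -3.17615329e-05 -1.53203664e-01]
[ 144    6   67  147 3268] [177.9  81.5] [array([0.46  , 0.3157]), array([0.4576, 0.3152]), array([0.4564, 0.315 ])]
[ 264  178   50   48 1861] [288.4 201.9] [array([0.5703, 0.2661]), array([0.5714, 0.2641]), array([0.572, 0.263])]
[ 137  204   50   58 1343] [161.5 234.4] [array([0.4853, 0.1968]), array([0.4837, 0.1925]), array([0.4829, 0.1904])]
[ 96 249  39  13 305] [117.6 256.7] [array([0.4573, 0.1616]), array([0.4547, 0.1562]), array([0.4535, 0.1535])]
```

View pics/w1z.png

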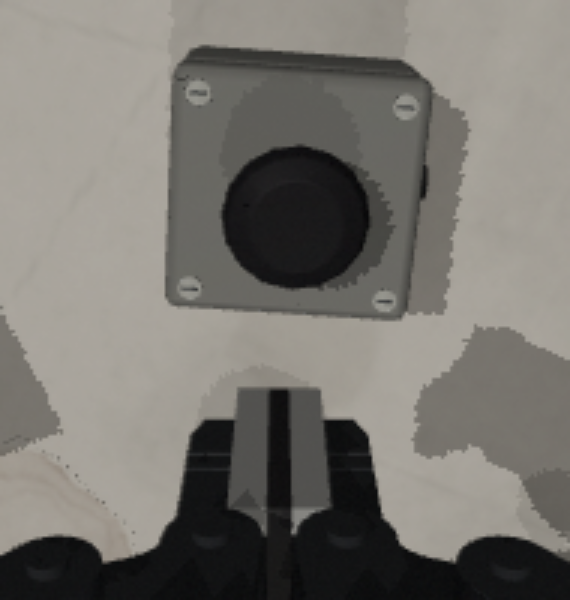

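The wrist estimate differs from the fixed cameras by about 1 cm in y, and the fingertips aren't where the calibration predicts. I'll use the two fixed cameras to settle it.

```bash
python3 - <<'E'
from station import *
from h import *
import pickle
D={n:get_image(n) for n in("scene","side","wrist")};pickle.dump(D,open("D1.pkl","wb"))
s=read_state();print(s['position'],s['time_s'])
out=[]
for n in("scene","side"):
    p=proj(D[n],s['position']-[0,0,.022]);print(n,p,proj(D[n],s['position']))
    u,v=p.astype(int);c=D[n]["color"][v-50:v+50,u-35:u+35];out.append(cv2.resize(c,None,fx=5.5,fy=5.5,interpolation=3));print(u-35,v-50)
cv2.imwrite("pics/t1.png",np.hstack(out))
E
```

```text
[0.56963451 0.25596406 0.17998982] 3.1333
scene [265.22397376 172.37703853] [265.21809822 166.916338  ]
230 122
side [276.55572945 158.80059947] [276.38051623 151.43608566]
241 108
```

View pics/t1.png

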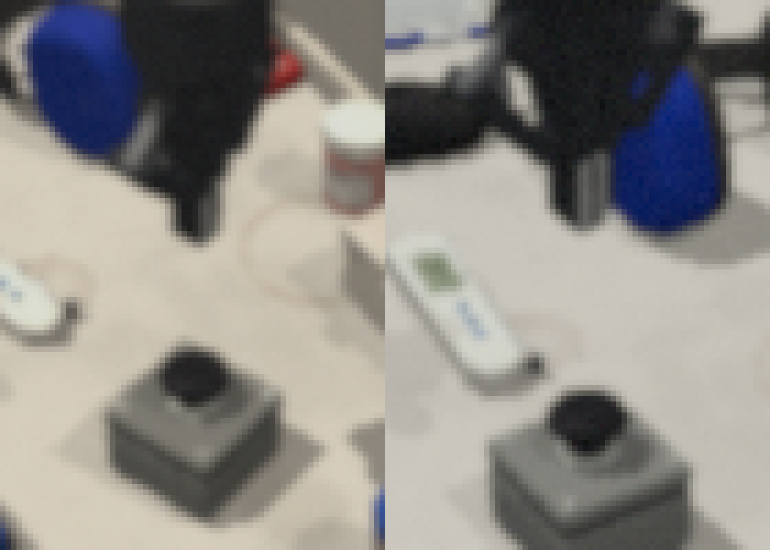

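All three cameras put the fingertip about 20 mm higher than the state plus nose_length says. So contact has to be found by force, and the lateral aim from tip versus button. I'll go lower and look again.

```bash
python3 - <<'E'
from station import *
from h import *
import pickle
D=pickle.load(open("D1.pkl","rb"))
print("tip tri",tri([(D["scene"],265.8,166.2),(D["side"],276.5,149.8)]))
line_to([.571,.258,.13],speed=.1)
s=read_state();print(s['time_s'],s['position'],s['force'])
for i in range(5): wait(.05);print(read_state()['force'].round(2), read_state()['position'].round(4))
D={n:get_image(n) for n in("scene","side","wrist")};pickle.dump(D,open("D2.pkl","wb"))
a=D["wrist"]["color"][110:310,190:380];out=[cv2.resize(a,(380,400))]
for n in("scene","side"):
    p=proj(D[n],s['position']);u,v=p.astype(int);c=D[n]["color"][v-35:v+45,u-20:u+20];out.append(cv2.resize(c,(200,400),interpolation=3));print(n,u-20,v-35)
cv2.imwrite("pics/t2.png",np.hstack(out))
E
```

```text
tip tri [0.5688894  0.25121974 0.18740876]
3.7833 [0.5712493  0.25794452 0.13030563] [-0.05582501  0.49395132 -0.10847702]
[-0.13  0.52 -0.37] [0.5715 0.258  0.1307]
[-0.16 -0.63  0.63] [0.5715 0.2581 0.1308]
[-0.03 -0.7   0.69] [0.5715 0.2581 0.1308]
[ 0.67  0.46 -0.12] [0.5714 0.2582 0.1308]
[ 0.66 -0.39 -1.17] [0.5713 0.2581 0.1307]
scene 245 143
side 257 132
```

View pics/t2.png

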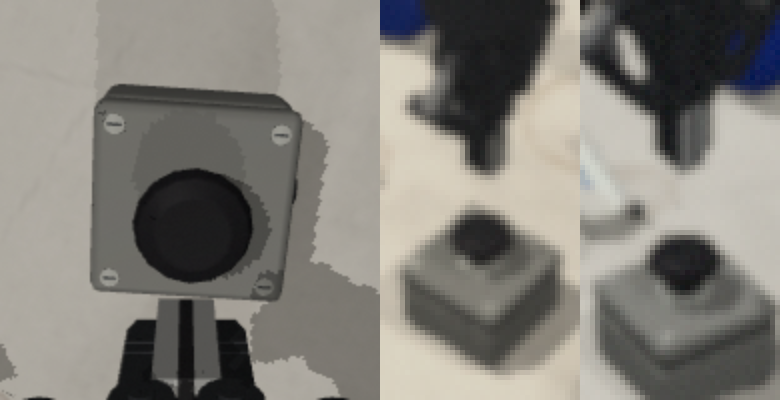

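```bash
cat >> h.py <<'E'
def press(x,y,z0,zmin,step=.0015,stop=6.0,speed=.03):
    from station import line_to,wait,read_state
    def f():
        a=[]
        for _ in range(3):
            wait(.02);a.append(read_state()['force'])
        return np.mean(a,0)
    line_to([x,y,z0],speed=.12);wait(.1);f0=f();z=z0;zc=None
    while z>zmin:
        z-=step;line_to([x,y,z],speed=speed);F=f()-f0
        if abs(F[2])>1.2: print(round(z,4),F.round(1),read_state()['position'].round(4))
        if abs(F[2])>1.8 and zc is None: zc=z
        if np.linalg.norm(F)>stop: break
    s=read_state();print('end',s['time_s'],z,zc,F.round(2),s['position'].round(4));return z,zc
E
python3 - <<'E'
from station import *
from h import *
import pickle
D=pickle.load(open("D2.pkl","rb"))
for z in(.084,.064,.055):print(onplane(D["wrist"],286.5,222.5,z).round(4))
press(.571,.258,.108,.088)
E
```

```text
[0.5703 0.2665 0.084 ]
[0.5735 0.26   0.064 ]
[0.575  0.2571 0.055 ]
end 8.8667 0.08699999999999998 None [0.06 1.   0.18] [0.571  0.2579 0.0869]
```

```bash
python3 - <<'E'
from station import *
from h import *
press(.572,.258,.083,.058,step=.002,stop=5.5)
E
```

```text
0.073 [ 0.8 -0.   1.3] [0.5723 0.2581 0.0732]
0.071 [1.8 0.4 1.8] [0.5722 0.2581 0.0711]
0.069 [1.1 0.8 1.6] [0.5721 0.258  0.069 ]
0.067 [1.1 0.3 2.1] [0.572  0.258  0.0669]
0.065 [0.9 1.  2.1] [0.5719 0.258  0.0649]
0.063 [0.4 0.1 1.8] [0.5719 0.258  0.0629]
0.061 [-0.8 -0.3  4.8] [0.572  0.258  0.0612]
0.059 [-2.6 -0.9  8.4] [0.572  0.258  0.0595]
end 12.8667 0.05899999999999998 0.06699999999999999 [-2.59 -0.89  8.36] [0.572  0.258  0.0595]
```

Mushroom pressed: plateau, then a stiff rise at the stop. I'll retreat, hover over the square button and check with the wrist camera.

```bash
python3 - <<'E'
from station import *
from h import *
import pickle
line_to([.572,.258,.125],speed=.15)
x,y=.4535,.132
movep([x,y,.11],down(x,y)); wait(.1)
s=read_state();print(s['time_s'],s['position'],s['force'])
D={n:get_image(n) for n in("scene","side","wrist")};pickle.dump(D,open("D3.pkl","wb"))
m=(D["wrist"]["color"].max(2)<60).astype(np.uint8)
k,l,st,c=cv2.connectedComponentsWithStats(m[:255],connectivity=4)
for i in range(1,k):
    if st[i,4]>200: print(st[i],c[i].round(1),onplane(D["wrist"],*c[i],.076-.029).round(4))
a=D["wrist"]["color"][110:310,190:380];out=[cv2.resize(a,(380,400))]
for n in("scene","side"):
    p=proj(D[n],s['position']);u,v=p.astype(int);cc=D[n]["color"][v-35:v+45,u-20:u+20];out.append(cv2.resize(cc,(200,400),interpolation=3));print(n,u-20,v-35)
cv2.imwrite("pics/t3.png",np.hstack(out))
cv2.imwrite("pics/m3.png",cv2.resize(D["side"]["color"][150:230,220:320],None,fx=6,fy=6))
E
```

```text
14.2833 [0.45416569 0.1328061  0.11000734] [0.10198083 0.4498663  0.3358424 ]
[ 270    0   62   66 1434] [299.1  36.3] [0.4298 0.2516 0.047 ]
[ 430   23   44  130 3364] [449.5  88.1] [0.5294 0.2504 0.047 ]
[ 502   44   58   84 3610] [534.9  86.9] [0.5806 0.2661 0.047 ]
[    0    73    72   182 11250] [ 31.2 160.4] [0.2787 0.13   0.047 ]
[222 145  87  48 420] [266.  165.6] [0.4314 0.1708 0.047 ]
[ 254  200   62   55 2329] [284.7 229.9] [0.4566 0.1295 0.047 ]
scene 233 190
side 219 174
```

View pics/t3.png

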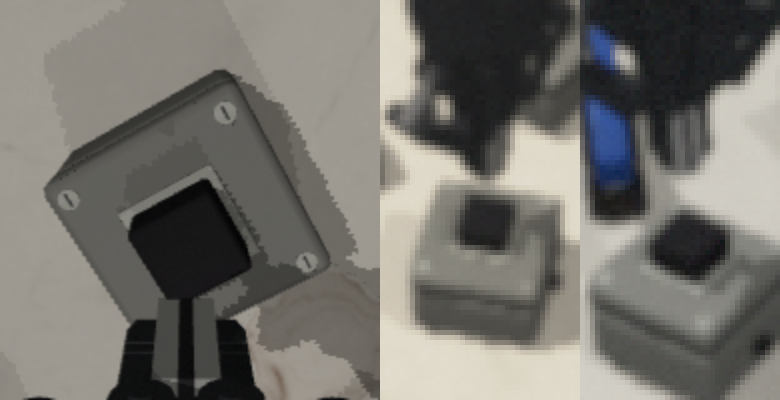

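View pics/m3.png

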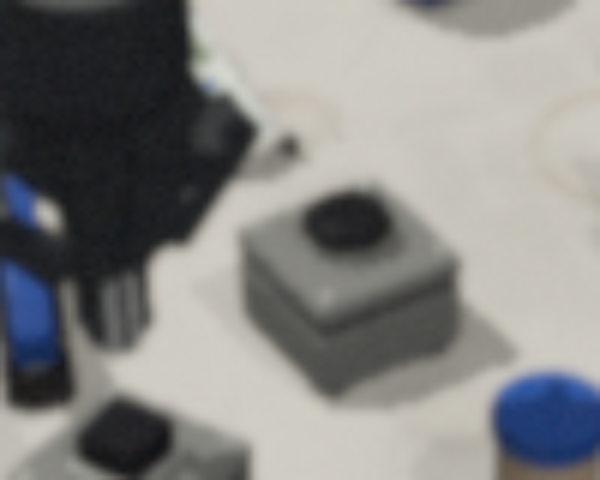

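The mushroom cap sits visibly lower and its box hasn't moved. The square is consistent at about (0.455, 0.131), so I'll press it.

```bash
python3 - <<'E'
from station import *
from h import *
press(.455,.1312,.0705,.0505,step=.002,stop=5.5)
E
```

```text
0.0645 [ 0.7 -0.7  1.9] [0.4552 0.1312 0.0646]
0.0625 [ 1.2 -0.5  2.3] [0.4552 0.1312 0.0625]
0.0605 [ 1.5 -0.5  2. ] [0.4551 0.1312 0.0605]
0.0585 [ 1.2 -0.4  2.4] [0.455  0.1312 0.0584]
0.0565 [ 1.  -0.1  2. ] [0.4549 0.1312 0.0564]
0.0545 [ 0.6 -0.5  2.8] [0.455  0.1312 0.0545]
0.0525 [-0.6 -1.   6.5] [0.455  0.1312 0.0526]
end 17.7667 0.05249999999999998 0.06449999999999999 [-0.61 -0.97  6.54] [0.455  0.1312 0.0526]
```

```bash
python3 - <<'E'
from station import *
from h import *
import pickle
line_to([.455,.1312,.12],speed=.15)
x,y=.6015,-.012
movep([x,y,.11],down(x,y)); wait(.1)
s=read_state();print(s['time_s'],s['position'],s['force'])
D={n:get_image(n) for n in("scene","side","wrist")};pickle.dump(D,open("D4.pkl","wb"))
m=(D["wrist"]["color"].max(2)<60).astype(np.uint8)
k,l,st,c=cv2.connectedComponentsWithStats(m[:255],connectivity=4)
for i in range(1,k):
    if st[i,4]>200: print(st[i],c[i].round(1),onplane(D["wrist"],*c[i],.076-.029).round(4))
a=D["wrist"]["color"][110:310,190:380];out=[cv2.resize(a,(380,400))]
for n in("scene","side"):
    p=proj(D[n],s['position']);u,v=p.astype(int);cc=D[n]["color"][v-35:v+45,u-20:u+20];out.append(cv2.resize(cc,(200,400),interpolation=3));print(n,u-20,v-35)
cv2.imwrite("pics/t4.png",np.hstack(out))
E
```

```text
19.3 [ 0.60079161 -0.01037036  0.10954853] [0.35358045 0.01497636 0.72317004]
[  0   0  37  27 687] [15.4 10.3] [0.4461 0.1273 0.047 ]
[  41    0  101   90 4456] [93.8 43.5] [0.4887 0.109  0.047 ]
[ 460    0   69   42 1786] [495.8  16. ] [0.7294 0.1192 0.047 ]
[  471    61    89   194 11606] [514.9 154.1] [0.7574 0.0376 0.047 ]
[246 151 102  31 882] [296.3 165.3] [0.6109 0.0327 0.047 ]
[ 269  188   39   67 1585] [288.7 221.7] [ 0.6053 -0.0078  0.047 ]
[259 206  17  43 333] [266.4 227.2] [ 0.5892 -0.0117  0.047 ]
[545 225  15  30 324] [553.7 241.6] [ 0.799  -0.0268  0.047 ]
scene 306 203
side 295 206
```

View pics/t4.png

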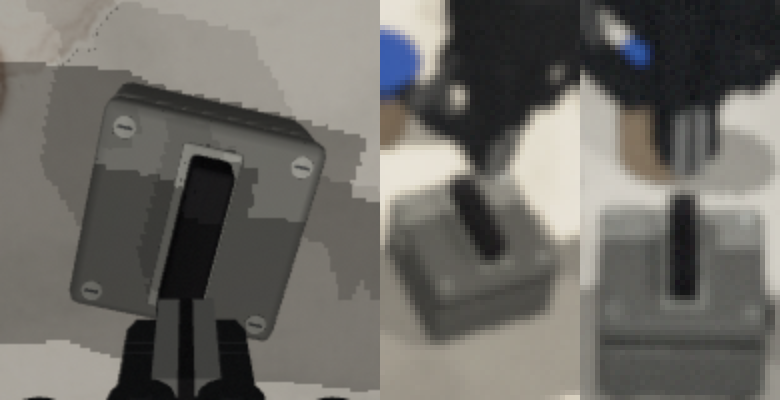

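Side view: tip column 690 versus bar at 683. Wrist and fixed cameras agree on about (0.603, -0.011), so I'll press there.

```bash
python3 - <<'E'
from station import *
from h import *
press(.6025,-.011,.0705,.0505,step=.002,stop=5.5)
E
```

```text
0.0645 [ 0.5 -0.2  2.2] [ 0.6028 -0.0111  0.0647]
0.0625 [0.7 0.5 2.3] [ 0.6027 -0.011   0.0626]
0.0605 [1.3 0.1 1.6] [ 0.6026 -0.011   0.0605]
0.0585 [0.9 0.6 3.3] [ 0.6025 -0.011   0.0584]
0.0565 [ 0.5 -0.3  2.9] [ 0.6024 -0.011   0.0564]
0.0545 [-0.9  0.6  3.5] [ 0.6025 -0.011   0.0545]
0.0525 [-2.1  0.2  7.2] [ 0.6025 -0.011   0.0527]
end 22.7833 0.05249999999999998 0.06449999999999999 [-2.06  0.21  7.18] [ 0.6025 -0.011   0.0527]
```

Same signature as the others. Next I'll rise and move clear, then compare positions with the first pictures.

```bash
python3 - <<'E'
from station import *
from h import *
import pickle
line_to([.6025,-.011,.16],speed=.15)
move_j([-1.375, 0.333, 0.04, 1.465, -0.013, 1.343, -0.059]); wait(.3)
s=read_state();print(s['time_s'],s['position'],s['force'])
D0=pickle.load(open("D0.pkl","rb"))
D={n:get_image(n) for n in("scene","side")};pickle.dump(D,open("D5.pkl","wb"))
out=[]
for D_ in(D0,D):
    out.append(np.hstack([cv2.resize(D_["side"]["color"][165:295,205:345],(420,390)),cv2.resize(D_["scene"]["color"][175:275,235:345],(370,336))[:300].copy() if 0 else cv2.resize(D_["scene"]["color"][175:285,235:345],(380,390))]))
o=np.vstack(out);cv2.imwrite("pics/f.png",cv2.resize(o,None,fx=.75,fy=.75))
for n in D:
    df=cv2.absdiff(D[n]["color"],D0[n]["color"]).max(2);m=(df>40).astype(np.uint8)
    k,l,st,c=cv2.connectedComponentsWithStats(m)
    print(n,[(st[i].tolist()) for i in range(1,k) if st[i,4]>5])
E
```

```text
26.625 [0.18950762 0.62205729 0.22152889] [-0.67868555 -1.40082077  0.8227262 ]
scene [[81, 109, 4, 7, 19], [76, 111, 3, 5, 11], [77, 117, 17, 19, 86], [90, 118, 4, 4, 12], [83, 120, 3, 2, 6], [92, 125, 3, 5, 12], [154, 162, 18, 7, 34], [152, 171, 11, 13, 73], [155, 185, 11, 6, 27], [260, 186, 10, 3, 20], [260, 194, 10, 4, 19], [320, 237, 12, 16, 29]]
side [[124, 42, 7, 10, 36], [128, 53, 4, 11, 23], [102, 56, 17, 33, 197], [118, 64, 8, 24, 111], [126, 66, 6, 11, 45], [178, 155, 4, 3, 9], [177, 164, 4, 2, 7], [271, 179, 14, 6, 50], [271, 187, 14, 6, 35], [234, 217, 14, 7, 34], [312, 244, 7, 5, 30]]
```

View pics/f.png

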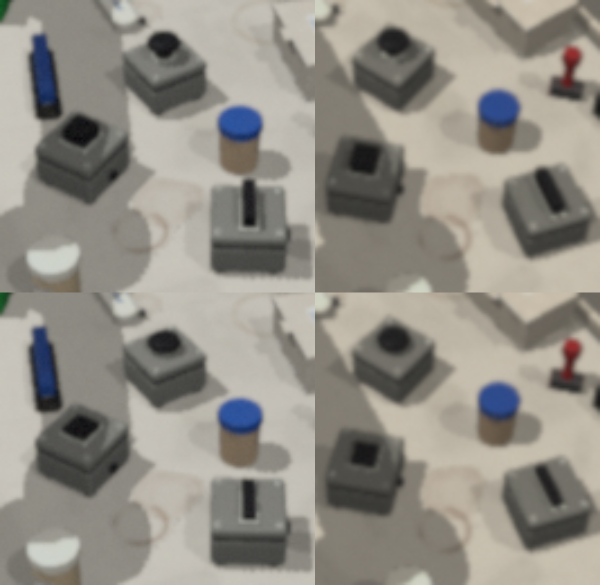

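All three caps are lower and the boxes and other things haven't moved. The only other changes are the gripper and its shadow by the green box.

```bash
python3 -c "
from station import *
close_job()"
```

```text
the job is handed in; nothing more can be done
```

I pressed the mushroom, square and bar buttons in that order with the closed fingertips, moved the arm back to its start pose, and handed the job in at about 27 s.

- **Presses:** each button gave way at a steady low force, then stiffened at its stop. Peak vertical forces were about 8.4, 6.5 and 7.2 N, so the mushroom and bar went slightly past the 5 to 7 N guide.
- **Final pictures:** compared with the first pictures, the three caps sit lower. The boxes, the collar box and the other items show no change. The only other differences are the gripper itself and, by the green look-alike, what I take to be the gripper's shadow.
- **What disagreed:**
  - The fingertips were about 30 mm higher than the reported position and nose_length imply. My first descent therefore found no contact, and I located contact by force.
  - The wrist camera was about 1 cm off the fixed cameras until I allowed for that height error.
  - The measured press resistance was about 2 to 3 N, against the 3 to 4 N stated.

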